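# Open the marble jar beside the quail

### The job

Take the cap off the glass jar that stands beside the ceramic quail, so that I can drop a marble in: it may be threaded either way, so feel which way it turns and do not force it. Once it has been turned loose, lift the cap straight off and finish still holding it level, about a hand's breadth (80 to 100 mm) above the open jar; do not put it down or let go. Leave the other jar closed and everything else on the shelf where it stands.

Things in the scene. Friction and masses are not known exactly. Their poses are not given: they have to be found in the camera images.
- quail: white ceramic quail figure, about 105 mm long, 62 mm wide, 92 mm tall, head towards its +x, standing loose 110 to 165 mm from the jar to be opened (the other jar is over 300 mm away); origin: centre of its underside, on a glass shelf 40 mm above the table
- jar_a: clear glass jar of stone marbles, one of two that look alike, held fast in an aluminium mount bonded to the glass shelf. 108 mm tall, body 74 mm wide up to 62 mm, shoulder up to 81 mm, then a neck 40 mm wide up to the rim at 108 mm. Origin: centre of its underside, z up; the jar cannot move
- cap_a: aluminium twist cap of jar_a, round, 60 mm wide, 34 mm high, 50 to 90 g, fluted side. Origin: centre of its lower edge, z up; seated, that edge is 94 mm and its top 128 mm above the jar's underside. Upper 20 mm solid, skirt below 14 mm deep: lift over 14 mm to clear the rim. Inside, three lugs sit under three ridges of the neck; seated it has about 1.5 mm play sideways and up and turns easily
- cap_a_top (a point): centre of the top of cap_a, 34 mm above its origin. The cap loosens anticlockwise or clockwise seen from above; nothing outside shows which. The wrong way it meets a hard stop within 15 degrees; the right way it is out from under the ridges after 40 to 55 degrees and meets the next stop at 75 to 90 degrees, still free to lift there. Before that it cannot be pulled up. Safe below a twist of 3 N m
- jar_b: clear glass jar of stone marbles, one of two that look alike, held fast in an aluminium mount bonded to the glass shelf. 108 mm tall, body 74 mm wide up to 62 mm, shoulder up to 81 mm, then a neck 40 mm wide up to the rim at 108 mm. Origin: centre of its underside, z up; the jar cannot move
- cap_b: aluminium twist cap of jar_b, round, 60 mm wide, 34 mm high, 50 to 90 g, fluted side. Origin: centre of its lower edge, z up; seated, that edge is 94 mm and its top 128 mm above the jar's underside. Upper 20 mm solid, skirt below 14 mm deep: lift over 14 mm to clear the rim. Inside, three lugs sit under three ridges of the neck; seated it has about 1.5 mm play sideways and up and turns easily
- cap_b_top (a point): centre of the top of cap_b, 34 mm above its origin. The cap loosens anticlockwise or clockwise seen from above; nothing outside shows which. The wrong way it meets a hard stop within 15 degrees; the right way it is out from under the ridges after 40 to 55 degrees and meets the next stop at 75 to 90 degrees, still free to lift there. Before that it cannot be pulled up. Safe below a twist of 3 N m
- vase: swirled terracotta vase, 115 mm tall, 76 mm wide, standing loose beside one of the jars; origin: centre of its underside
- bowl: small aluminium bowl, 92 mm wide, 36 mm high, loose; origin: centre of its underside
- cup: white ceramic cup, 66 mm wide, 60 mm high, loose; origin: centre of its underside
- trinket_box: dark wooden trinket box 74 x 59 x 40 mm, loose; origin: centre of its underside
- paperweight: domed green glass paperweight, 66 mm wide, 42 mm high, loose; origin: centre of its underside
There are look-alikes about, which are no part of the job. What is shaped like the quail but red is not meant.

How it is judged (in metres and radians):
On the way:
1. the cap of the jar beside the quail is turned loose (more than 43 degrees) while still seated on the rim (((horizontal distance between jar_a and quail below 0.22 m and angle between the x axis of cap_a and the x axis of jar_a, either way round above 0.75 rad and z of cap_a in the frame of jar_a below 0.1 m) or (horizontal distance between jar_b and quail below 0.22 m and angle between the x axis of cap_b and the x axis of jar_b, either way round above 0.75 rad and z of cap_b in the frame of jar_b below 0.1 m))), for 0.05 s.
At the end, for the whole second after the job is handed in: the cap of the jar beside the quail is held still by the fingers (over 2 N) and touches its jar no more, its lower edge 50 to 180 mm above the jar's rim, its centre within 60 mm of the jar's axis, tilted less than 17 degrees (((horizontal distance between jar_a and quail below 0.22 m and z of cap_a in the frame of jar_a between 0.158 and 0.288 m and horizontal distance between cap_a and jar_a below 0.06 m and angle between cap_a's own z axis and vertical below 0.3 rad and contact force between cap_a and the fingers above 2 N and contact force between cap_a and jar_a below 0.1 N and linear speed of cap_a below 0.03 m/s) or (horizontal distance between jar_b and quail below 0.22 m and z of cap_b in the frame of jar_b between 0.158 and 0.288 m and horizontal distance between cap_b and jar_b below 0.06 m and angle between cap_b's own z axis and vertical below 0.3 rad and contact force between cap_b and the fingers above 2 N and contact force between cap_b and jar_b below 0.1 N and linear speed of cap_b below 0.03 m/s))); the arm keeps its last pose, push and grip.
It fails at once if the cap is forced: more than 150 N between a cap and its jar (contact force between cap_a and jar_a above 150 N or contact force between cap_b and jar_b above 150 N).
It fails at once if the cap of the other jar is moved by more than 10 mm or turned by more than 35 degrees ((not (horizontal distance between jar_a and quail below 0.22 m) and (distance of cap_a from where it was at the start of the episode above 0.01 m or angle between the x axis of cap_a and the x axis of jar_a, either way round above 0.6 rad)) or (not (horizontal distance between jar_b and quail below 0.22 m) and (distance of cap_b from where it was at the start of the episode above 0.01 m or angle between the x axis of cap_b and the x axis of jar_b, either way round above 0.6 rad))).
It fails at once if another piece on the shelf is moved by more than 25 mm (distance of any of quail, vase, bowl, cup, trinket_box, paperweight from where it was at the start of the episode above 0.025 m).
It also fails if it takes over 51 s, if anything falls off the work surface, if the arm or the gripper's body presses on something with over 40 N, if the wrist force passes 120 N, or if a joint passes its speed limit or range.

### The arm

A 7-joint arm with a two-finger parallel gripper is mounted at the origin on the work surface. World frame = base frame: x ahead of the robot, y to its left, z up, the work surface at z = 0. Lengths are in mm, angles in rad, forces in N, time in s.
With the tool pointing down it reaches from about 350 to 900 mm from the base axis. Payload 19.9 kg.
Tool frame: the origin (TCP) lies on the mounting face of the last link; the fingertips stand bot.tip_extent ahead of it and the grasp point (between the pads) lies 155 mm ahead of it (bot.tip_extent is the distance from the TCP to the fingertips, in mm); z points along the fingers, y is the direction in which the jaws open and shut (so a half turn about z gives the same grasp; the last joint's range is limited). The gripper opens to 85 mm and grips with 20 to 120 N. Pads are 22 mm wide; open, the fingers measure 114 mm over their backs; the gripper's body (76 mm by 85 mm) begins 54 mm behind the grasp point. The pads swing forward as they close: fully open they stand 13 mm farther back than shut.
Start: joints at [-1.361, 0.417, -0.01, 1.614, 0.005, 1.111, -0.053], TCP at [155.099, 605.445, 404.66] pointing down, gripper open.
Joint ranges: [-2.81, 2.81], [-0.39, 2.02], [-1.27, 1.25], [0.06, 2.57], [-1.19, 4.33], [0.19, 2], [-2.82, 2.82]. Speed limits (rad/s): [1.89, 1.89, 2.39, 2.39, 3.01, 3.01, 3.01].

### API

Orientations are given as a unit quaternion [x, y, z, w].
In Python, from plant import bot gives the robot as it stands.
- The arm moves only by the tool servo_tool, never from a script. Its argument "commands" is a list of rows, each an object of numbers: "jaw": the opening, from 0 (shut) to 1 (fully open); "dx", "dy", "dz": the shift along the world's x, y, z in m; "turn": the turn about the world's z in degrees. In form: [{"jaw": .., "dx": .., "dy": .., "dz": .., "turn": ..}, ...]. A call has 1 to 10 rows; each row shifts and turns the commanded pose from where the row before left it; what a row does not reach is not made up. A row lasts 1/12 s, in which the tool goes at most 41.7 mm and 7.16 degrees, less where a joint would pass 70% of its speed; a pose out of reach is approached as far as the arm can. A call is refused whole if a number of a shift passes 0.0417 or a number of a turn 7.16, either way. A call with a gripper value outside its range is refused whole. The fingers move at their own pace and stop on an object; "newtons" is the grip in N (left out, the last holds). Time passes only in rows, so rows that do not move let the fingers close. It gives the time, the measured TCP pose, the force and the opening at its end, in the units of the state.
- bot.get_obs(): the state, without advancing time (a new reading comes with each control period).
- bot.capture(name): name is "scene" or "top" or "wrist"; returns the picture (480x640x3 uint8, red, green, blue); there is no depth.
- bot.get_calibration(name): a dict with "camera_matrix" (3x3 intrinsics, pixels), "R" (3x3) and "t" (3): a world point X has camera coordinates R X + t; the wrist camera has in their place "mount" (4x4, takes a point from camera to tool coordinates, whose origin is the TCP and whose axes are the flange's). Camera axes: x right, y down, z forward; pixel columns grow to the right and rows downward; lengths in mm; the calibration is good to about 2 mm. The wrist camera is an equidistant fisheye: a pixel r from the principal point sees the ray r / f radians off the axis. A picture is of the moment at which its call begins: read the wrist's pose just before it. get_calibration takes no time and is no camera call.
- bot.sign_off(): hands the job in, once; it reports no verdict.
Trained networks look in the newest picture that a camera, given by its name, has taken for a name from the list of things; names that differ only in an ending like _2 or _b are one class to them, and where a whole thing is asked for, a point or a joint stands for the part that bears it (a point fixed in the world has none). Each returns a list of dicts, best first, with "score" (0 to 1); they miss things now and then, are a little off and sometimes report something else, mostly with a low value. They report only what shows in the picture. A call takes as long as a camera call. They do not tell look-alikes from the thing itself.
- bot.search_frame(camera, thing): "pixel" ([row, column] in pixels, amid what is visible of it).
The state is a dict: "time": time; "joint_pos": joint angles; "joint_velocities": joint speeds; "effort": joint torques, N m; "ee_pos": TCP position; "tcp_rot": TCP orientation; "force": force on the tool from outside, world axes, zero at the start; "torque": the same for the moment, N m; "gripper_width": finger opening in mm.
Only numpy, scipy, OpenCV 4.12 (cv2) and the standard library are available. Lean on these libraries where they do the work, as an engineer would, in place of code of your own. Each camera call takes 0.05 s, during which the arm holds its last target.

## Working session

There is one attempt and no reset: what is moved stays moved. The work goes in short steps, Python scripts to look and compute and a tool call to move; the robot and the scene stay as the last step left them, time stands still between calls to the robot, and variables do not carry over. Pictures are saved under pics/ and viewed, and the job is handed in when it is done.

Besides the shell and the picture viewer there is one more tool, called after "Call:" as name(argument=value, ...), one argument or row to a line, values as JSON. servo_tool: Moves the arm, as the interface text tells. Its arguments: {"type":"object","properties":{"commands":{"type":"array","items":{"type":"object","properties":{"jaw":{"type":"number"},"dx":{"type":"number"},"dy":{"type":"number"},"dz":{"type":"number"},"turn":{"type":"number"}}}},"newtons":{"type":"number"}},"required":["commands"]}

```bash
mkdir -p pics; ls; python3 - <<'E'
from plant import bot
import cv2,numpy as np
print(bot.get_obs(), bot.tip_extent)
for n in ("scene","top","wrist"):
    im=bot.capture(n); cv2.imwrite(f"pics/{n}0.png",im[:,:,::-1])
    c=bot.get_calibration(n); print(n,{k:np.round(v,4).tolist() if not isinstance(v,str) else v for k,v in c.items()})
    for th in ("quail","jar_a","cap_a_top","vase"):
        print(n,th,[(np.round(d["pixel"]).tolist(),round(d["score"],2)) for d in bot.search_frame(n,th)])
E
```

```text
pics
{'time': 0.0, 'joint_pos': array([-1.36145591,  0.41797689, -0.01030735,  1.61414848,  0.00468108,
        1.1106758 , -0.05303498]), 'joint_velocities': array([-2.03884734e-04, -1.60121016e-04, -1.35287589e-03,  7.28679386e-05,
        7.32230555e-04, -5.98613081e-04,  8.31330342e-04]), 'effort': array([-1.16900144e-03, -8.64463449e+01,  6.78231083e-01, -4.34927201e+01,
        1.91042922e-02,  7.23730845e-03,  1.01205649e-04]), 'ee_pos': array([155.09569987, 605.3230431 , 404.06909405]), 'tcp_rot': array([ 1.25107145e-01,  9.92143060e-01, -5.90965162e-04, -3.88750828e-05]), 'force': array([-0.33561636, -0.77086712,  0.88353992]), 'torque': array([-0.0037279 ,  0.00044067,  0.00318222]), 'gripper_width': 85.55036777282423} 173.4
scene {'camera_matrix': [[566.6248, 0.0, 314.6909], [0.0, 566.6248, 236.4147], [0.0, 0.0, 1.0]], 'R': [[-0.2087, 0.9779, 0.0126], [0.7973, 0.1776, -0.5769], [-0.5664, -0.1104, -0.8167]], 't': [138.4262, -310.9566, 1811.7682]}
scene quail [([245.0, 199.0], 0.93), ([164.0, 224.0], 0.67)]
scene jar_a [([249.0, 257.0], 0.95), ([269.0, 384.0], 0.87)]
scene c
[... 224 characters left out ...]
 0.0, 1.0]], 'R': [[-0.0076, -0.9999, -0.0143], [-0.9986, 0.0083, -0.0517], [0.0518, 0.0138, -0.9986]], 't': [-7.0368, 492.9452, 1491.7538]}
top quail [([212.0, 451.0], 0.95), ([348.0, 467.0], 0.56)]
top jar_a [([272.0, 309.0], 0.72), ([233.0, 386.0], 0.53), ([230.0, 256.0], 0.51)]
top cap_a_top [([218.0, 398.0], 0.91), ([233.0, 258.0], 0.45)]
top vase [([226.0, 197.0], 0.8)]
wrist {'camera_matrix': [[371.6483, 0.0, 322.0185], [0.0, 371.6483, 240.3765], [0.0, 0.0, 1.0]], 'mount': [[-0.0006, -0.9497, -0.3132, 79.9637], [1.0, -0.0006, 0.0001, 2.2122], [-0.0003, -0.3132, 0.9497, 30.4413], [0.0, 0.0, 0.0, 1.0]]}
wrist quail []
wrist jar_a []
wrist cap_a_top []
wrist vase [([472.0, 160.0], 0.74)]
```

View pics/scene0.png

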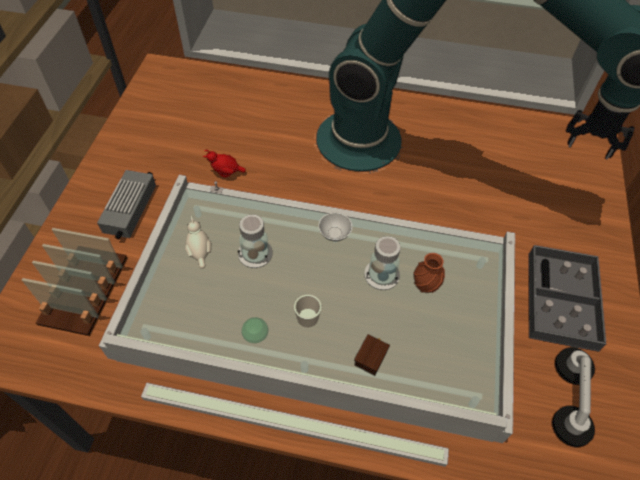

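View pics/top0.png

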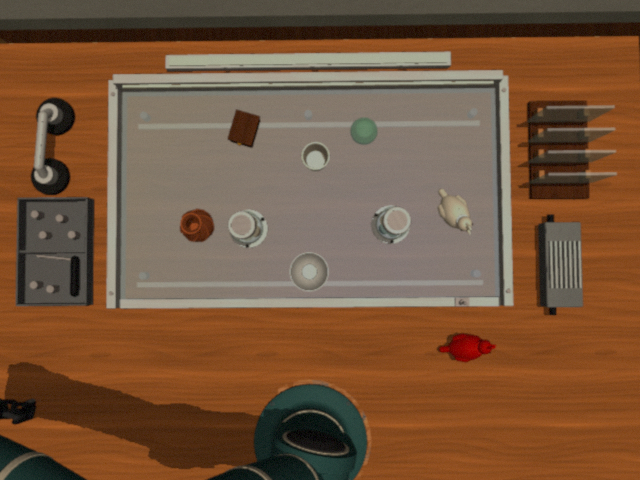

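View pics/wrist0.png

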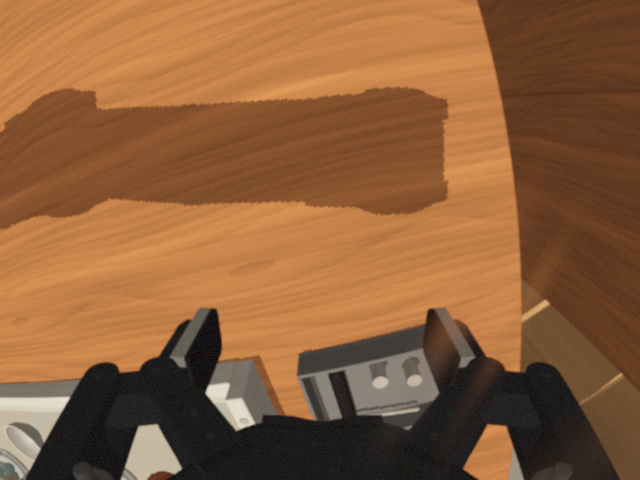

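The scene view shows a white quail at (row 245, col 199) and a red look-alike at (164, 224), which is off the shelf. The two jars are at (240, 252) beside the quail and (265, 385) beside the vase. The jar at (240, 252), which is (218, 396) in the top view, fits the description. I'll confirm it with a crop and triangulate.

```bash
cat > h.py <<'E'
from plant import bot
import cv2,numpy as np
def P(n):
    c=bot.get_calibration(n); return np.array(c["camera_matrix"])@np.c_[c["R"],np.array(c["t"]).reshape(3,1)]
def proj(n,X):
    p=P(n)@np.r_[X,1]; return p[:2]/p[2]
def onz(n,rc,z):
    c=bot.get_calibration(n);K=np.array(c["camera_matrix"]);R=np.array(c["R"]);t=np.array(c["t"]).ravel()
    C=-R.T@t; d=R.T@np.linalg.inv(K)@np.array([rc[1],rc[0],1.]); return C+d*(z-C[2])/d[2]
def tri(a,b):
    X=cv2.triangulatePoints(P("scene"),P("top"),np.array(a[::-1],float),np.array(b[::-1],float)).ravel(); return X[:3]/X[3]
E
python3 - <<'E'
from h import *
print("quail",onz("scene",(245,199),80),onz("top",(212,453),80))
s=cv2.imread("pics/scene0.png");t=cv2.imread("pics/top0.png")
a=cv2.resize(s[200:280,170:270],None,fx=4,fy=4,interpolation=cv2.INTER_CUBIC)
b=cv2.resize(t[180:260,365:465],None,fx=4,fy=4,interpolation=cv2.INTER_CUBIC)
cv2.imwrite("pics/crop0.png",np.hstack([a,b]))
print(bot.get_calibration("wrist")["mount"])
E
```

```text
quail [ 549.95747428 -332.46395271   80.        ] [ 544.23087177 -336.44103279   80.        ]
[[-5.56928398e-04 -9.49701472e-01 -3.13156197e-01  7.99637352e+01]
 [ 9.99999787e-01 -6.35643801e-04  1.49266005e-04  2.21220093e+00]
 [-3.40813939e-04 -3.13156047e-01  9.49701624e-01  3.04413857e+01]
 [ 0.00000000e+00  0.00000000e+00  0.00000000e+00  1.00000000e+00]]
```

View pics/crop0.png

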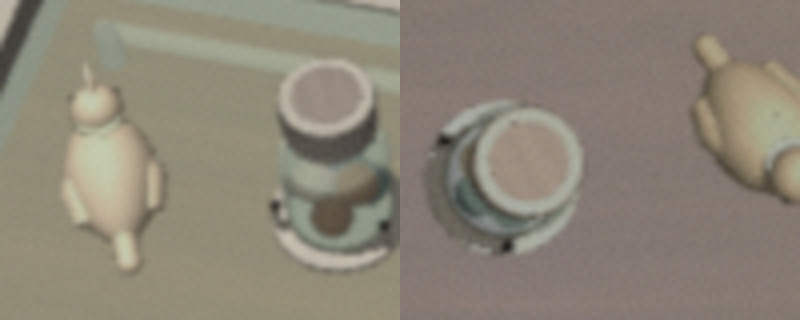

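The crop shows the white quail right beside this jar. The cap-top centre is at scene (224.3, 251.4) and top (220.2, 396.8).

```bash
python3 - <<'E'
from h import *
print(tri((224.3,251.4),(220.2,396.8)))
for z in (168,173): print(z,onz("scene",(224.3,251.4),z),onz("top",(220.2,396.8),z))
print("base mounts", onz("scene",(200+205/4,170+340/4),45), onz("top",(180+177/4,365+108/4),45))
for n,r in(("cup",(156,315)),("bowl",(271,309)),("pw",(131,364))): print(n,onz("top",r,60))
E
```

```text
[ 519.07535544 -194.18046254  170.63283269]
168 [ 517.11165789 -193.60490262  168.        ] [ 519.49647179 -195.5611985   168.        ]
173 [ 520.58751079 -192.21863277  173.        ] [ 519.10856583 -194.95329185  173.        ]
base mounts [ 515.28061337 -194.23639548   45.        ] [ 519.50140903 -199.00545989   45.        ]
cup [681.89603965 -17.68280109  60.        ]
bowl [410.26208845  -1.50911842  60.        ]
pw [ 740.41334826 -134.22228697   60.        ]
```

Call:
servo_tool(
  commands=[
    {"jaw": 1,"dx": 0.02,"dy": -0.02,"dz": 0,"turn": -3},
    {"jaw": 1,"dx": 0.018,"dy": -0.035,"turn": -5},
    {"jaw": 1,"dx": 0.018,"dy": -0.035,"turn": -5},
    {"jaw": 1,"dx": 0.018,"dy": -0.035,"turn": -5},
    {"jaw": 1,"dx": 0.018,"dy": -0.035,"turn": -5},
    {"jaw": 1,"dx": 0.018,"dy": -0.035,"turn": -5},
    {"jaw": 1,"dx": 0.018,"dy": -0.035,"turn": -5},
    {"jaw": 1,"dx": 0.018,"dy": -0.035,"turn": -5},
    {"jaw": 1,"dx": 0.018,"dy": -0.035,"turn": -5},
    {"jaw": 1,"dx": 0.018,"dy": -0.035,"turn": -5},
  ],
  newtons=30,
)

```text
$.commands[1]: bad value
```

Every row needs all of its fields, so I'm adding dz to each one.

Call:
servo_tool(
  commands=[
    {"jaw": 1,"dx": 0.02,"dy": -0.02,"dz": 0,"turn": -3},
    {"jaw": 1,"dx": 0.018,"dy": -0.035,"dz": 0,"turn": -5},
    {"jaw": 1,"dx": 0.018,"dy": -0.035,"dz": 0,"turn": -5},
    {"jaw": 1,"dx": 0.018,"dy": -0.035,"dz": 0,"turn": -5},
    {"jaw": 1,"dx": 0.018,"dy": -0.035,"dz": 0,"turn": -5},
    {"jaw": 1,"dx": 0.018,"dy": -0.035,"dz": 0,"turn": -5},
    {"jaw": 1,"dx": 0.018,"dy": -0.035,"dz": 0,"turn": -5},
    {"jaw": 1,"dx": 0.018,"dy": -0.035,"dz": 0,"turn": -5},
    {"jaw": 1,"dx": 0.018,"dy": -0.035,"dz": 0,"turn": -5},
    {"jaw": 1,"dx": 0.018,"dy": -0.035,"dz": 0,"turn": -5},
  ],
  newtons=30,
)

```text
time: 1.58
ee_pos: [337.5, 268.6, 404.9]
tcp_rot: [0.52, 0.854, 0.0, -0.0]
force: [1.0, 0.8, -0.1]
gripper_width: 85.3
```

Call:
servo_tool(
  commands=[
    {"jaw": 1,"dx": 0.016,"dy": -0.038,"dz": 0,"turn": -5},
    {"jaw": 1,"dx": 0.016,"dy": -0.038,"dz": 0,"turn": -5},
    {"jaw": 1,"dx": 0.016,"dy": -0.038,"dz": 0,"turn": -5},
    {"jaw": 1,"dx": 0.016,"dy": -0.038,"dz": 0,"turn": -5},
    {"jaw": 1,"dx": 0.016,"dy": -0.038,"dz": 0,"turn": -5},
    {"jaw": 1,"dx": 0.016,"dy": -0.038,"dz": 0,"turn": -5},
    {"jaw": 1,"dx": 0.016,"dy": -0.038,"dz": 0,"turn": -5},
    {"jaw": 1,"dx": 0.016,"dy": -0.038,"dz": 0,"turn": -5},
    {"jaw": 1,"dx": 0.016,"dy": -0.038,"dz": 0,"turn": -5},
    {"jaw": 1,"dx": 0.016,"dy": -0.036,"dz": 0,"turn": -3},
  ],
)

```text
time: 2.42
ee_pos: [497.4, -109.8, 405.0]
tcp_rot: [0.822, 0.569, 0.0, 0.0]
force: [0.9, 0.8, 1.4]
gripper_width: 85.1
```

Call:
servo_tool(
  commands=[
    {"jaw": 1,"dx": 0.01,"dy": -0.035,"dz": 0,"turn": 0},
    {"jaw": 1,"dx": 0.01,"dy": -0.035,"dz": 0,"turn": 0},
    {"jaw": 1,"dx": 0.001,"dy": -0.015,"dz": 0,"turn": 0},
    {"jaw": 1,"dx": 0,"dy": 0,"dz": 0,"turn": 0},
    {"jaw": 1,"dx": 0,"dy": 0,"dz": 0,"turn": 0},
  ],
)

```text
time: 2.83
ee_pos: [517.9, -193.3, 404.5]
tcp_rot: [0.822, 0.57, -0.0, -0.0]
force: [-0.3, 1.1, -0.7]
gripper_width: 85.5
```

```bash
python3 - <<'E'
from h import *
o=bot.get_obs();print(o["time"],o["ee_pos"],o["tcp_rot"],o["joint_pos"])
im=bot.capture("wrist");cv2.imwrite("pics/w1.png",im[:,:,::-1])
im=bot.capture("scene");cv2.imwrite("pics/s1.png",im[:,:,::-1])
E
```

```text
2.8333 [ 517.93045244 -193.32682566  404.45135217] [ 8.21510569e-01  5.70193193e-01 -3.23745172e-04 -5.33115791e-05] [-0.29783201  0.35915327  0.74916336  1.81530047 -0.27509356  1.07465418
  0.19490603]
```

View pics/w1.png

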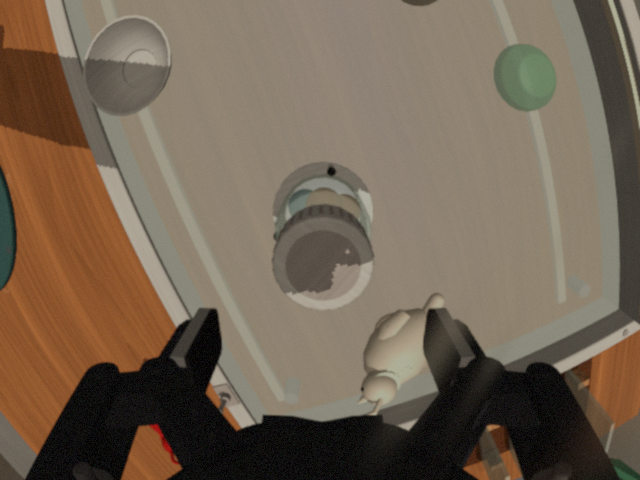

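View pics/s1.png

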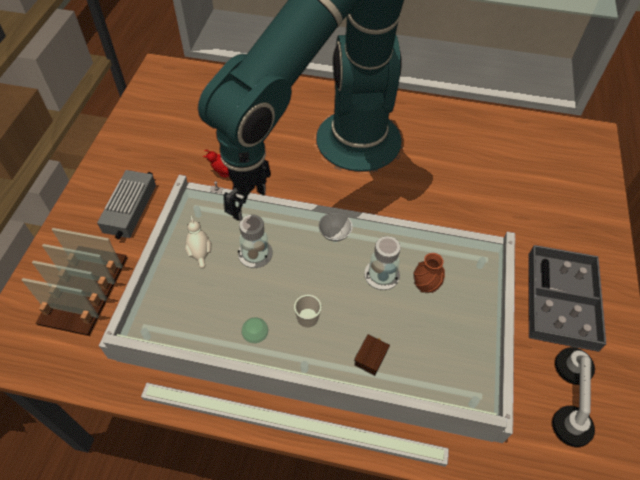

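The wrist view shows the cap directly below the gripper, its top ellipse centred near (263, 323). The quail is at (350, 395), clear of the jaws at cap height. I'll refine the cap centre from this view.

```bash
cat >> h.py <<'E'
from scipy.spatial.transform import Rotation as Ro
def wz(rc,z,o):
    c=bot.get_calibration("wrist");K=np.array(c["camera_matrix"]);M=np.array(c["mount"])
    u=np.array([rc[1]-K[0,2],rc[0]-K[1,2]]);r=np.hypot(*u);th=r/K[0,0]
    d=np.r_[np.sin(th)*u/max(r,1e-9),np.cos(th)]
    R=Ro.from_quat(o["tcp_rot"]).as_matrix();C=R@M[:3,3]+o["ee_pos"];d=R@M[:3,:3]@d
    return C+d*(z-C[2])/d[2]
E
python3 - <<'E'
from h import *
o=bot.get_obs()
print(wz((263,323),168,o),wz((263,323),171,o))
for e in((263,272),(263,374),(217,323),(309,323)):print(wz(e,168,o))
R=Ro.from_quat(o["tcp_rot"]).as_matrix();print(R)
E
```

```text
[ 519.11209349 -191.36773583  168.        ] [ 519.52520122 -190.24308794  171.        ]
[ 490.34742583 -180.81176195  168.        ]
[ 547.82086577 -202.09919426  168.        ]
[ 528.94484952 -164.79440795  168.        ]
[ 508.25710721 -220.7219354   168.        ]
[[ 3.47282695e-01  9.37760470e-01 -1.74351738e-04]
 [ 9.37760399e-01 -3.47282576e-01  4.96128554e-04]
 [ 4.04700426e-04 -3.35797016e-04 -9.99999862e-01]]
```

Call:
servo_tool(
  commands=[
    {"jaw": 1,"dx": 0.001,"dy": 0,"dz": -0.015,"turn": 0},
    {"jaw": 1,"dx": 0,"dy": 0,"dz": -0.015,"turn": 0},
    {"jaw": 1,"dx": 0,"dy": 0,"dz": -0.015,"turn": 0},
    {"jaw": 1,"dx": 0,"dy": 0,"dz": -0.015,"turn": 0},
    {"jaw": 1,"dx": 0,"dy": 0,"dz": -0.015,"turn": 0},
    {"jaw": 1,"dx": 0,"dy": 0,"dz": -0.012,"turn": 0},
    {"jaw": 1,"dx": 0,"dy": 0,"dz": -0.009,"turn": 0},
    {"jaw": 1,"dx": 0,"dy": 0,"dz": 0,"turn": 0},
    {"jaw": 1,"dx": 0,"dy": 0,"dz": 0,"turn": 0},
  ],
  newtons=30,
)

```text
time: 3.68
ee_pos: [519.2, -192.3, 308.8]
tcp_rot: [0.821, 0.571, -0.0, -0.0]
force: [-0.3, 0.3, 0.5]
gripper_width: 85.5
```

```bash
python3 - <<'E'
from h import *
o=bot.get_obs();print(o["time"],o["ee_pos"],o["force"],o["torque"])
im=bot.capture("wrist");cv2.imwrite("pics/w2.png",im[:,:,::-1])
E
```

```text
3.6833 [ 519.19221649 -192.31190476  308.80361141] [-0.2910683   0.28909119  0.54627208] [-0.02637018 -0.03173883  0.02784752]
```

View pics/w2.png

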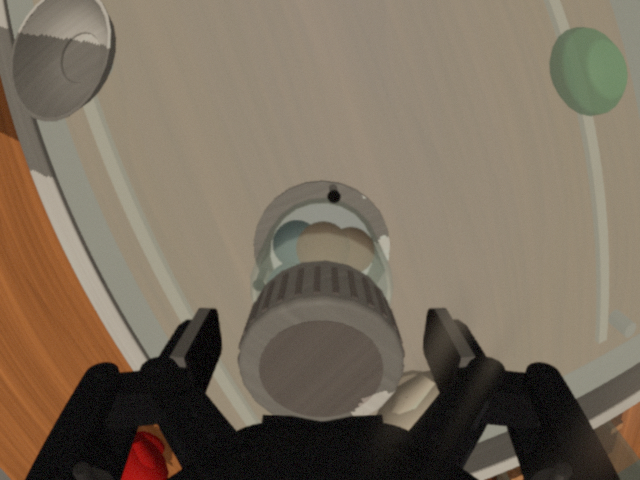

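The cap is centred between the pads (cap columns 238–403, pads 219–425). Closing gently.

Call:
servo_tool(
  commands=[
    {"jaw": 0.6,"dx": 0,"dy": 0,"dz": 0,"turn": 0},
    {"jaw": 0.6,"dx": 0,"dy": 0,"dz": 0,"turn": 0},
    {"jaw": 0.4,"dx": 0,"dy": 0,"dz": 0,"turn": 0},
    {"jaw": 0.4,"dx": 0,"dy": 0,"dz": 0,"turn": 0},
    {"jaw": 0.4,"dx": 0,"dy": 0,"dz": 0,"turn": 0},
    {"jaw": 0.4,"dx": 0,"dy": 0,"dz": 0,"turn": 0},
    {"jaw": 0.4,"dx": 0,"dy": 0,"dz": 0,"turn": 0},
    {"jaw": 0.4,"dx": 0,"dy": 0,"dz": 0,"turn": 0},
  ],
  newtons=30,
)

```text
time: 4.4
ee_pos: [519.2, -192.6, 309.5]
tcp_rot: [0.821, 0.571, 0.0, 0.0]
force: [-3.0, 1.2, 8.9]
gripper_width: 60.1
```

```bash
python3 - <<'E'
from h import *
o=bot.get_obs();print(o["time"],o["ee_pos"],o["force"],o["torque"],o["gripper_width"])
im=bot.capture("wrist");cv2.imwrite("pics/w3.png",im[:,:,::-1])
E
```

```text
4.4 [ 519.17388467 -192.64390948  309.4797939 ] [-2.99084529  1.16381186  8.85402813] [0.3787779  0.82110276 0.03885217] 60.09369212644586
```

View pics/w3.png

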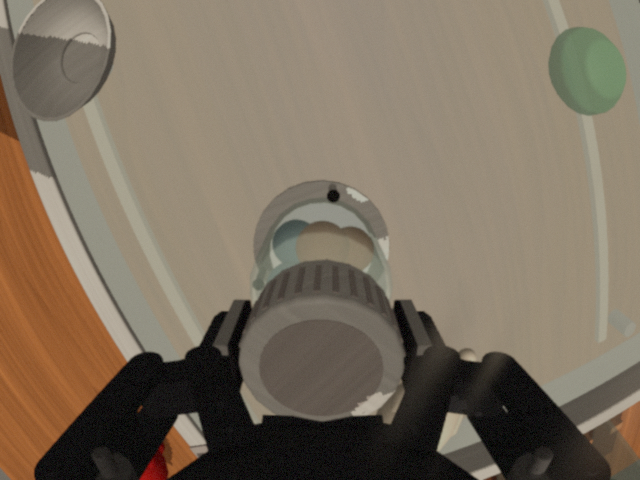

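Gripped at 60.1 mm. I'll relieve the 9 N press with a small lift, then feel anticlockwise in small steps.

Call:
servo_tool(
  commands=[
    {"jaw": 0.4,"dx": 0,"dy": 0,"dz": 0.0005,"turn": 0},
    {"jaw": 0.4,"dx": 0,"dy": 0,"dz": 0,"turn": 1.5},
    {"jaw": 0.4,"dx": 0,"dy": 0,"dz": 0,"turn": 1.5},
    {"jaw": 0.4,"dx": 0,"dy": 0,"dz": 0,"turn": 1.5},
    {"jaw": 0.4,"dx": 0,"dy": 0,"dz": 0,"turn": 1.5},
  ],
)

```text
time: 4.87
ee_pos: [519.3, -192.4, 309.5]
tcp_rot: [0.789, 0.614, 0.0, 0.0]
force: [-1.0, 3.2, 6.3]
gripper_width: 60.0
```

```bash
cat > st.py <<'E'
from h import *
o=bot.get_obs();R=Ro.from_quat(o["tcp_rot"]).as_matrix()
print(round(o["time"],2),o["ee_pos"].round(1),"F",o["force"].round(1),"T",o["torque"].round(2),"w",round(o["gripper_width"],1),"yaw",round(np.degrees(np.arctan2(R[1,1],R[0,1])),1),"q",o["joint_pos"].round(2))
E
python3 st.py
```

```text
4.87 [ 519.3 -192.4  309.5] F [-1.   3.2  6.3] T [ 0.63  0.27 -0.03] w 60.0 yaw -14.2 q [-0.21  0.48  0.65  1.9  -0.37  0.89  0.37]
```

Call:
servo_tool(
  commands=[
    {"jaw": 0.4,"dx": 0,"dy": 0,"dz": 0,"turn": 1.5},
    {"jaw": 0.4,"dx": 0,"dy": 0,"dz": 0,"turn": 1.5},
    {"jaw": 0.4,"dx": 0,"dy": 0,"dz": 0,"turn": 1.5},
  ],
)

```text
time: 5.12
ee_pos: [519.3, -192.3, 309.5]
tcp_rot: [0.764, 0.645, 0.0, 0.0]
force: [-0.4, 3.0, 6.1]
gripper_width: 60.1
```

```bash
python3 st.py
```

```text
5.12 [ 519.3 -192.3  309.5] F [-0.4  3.   6.1] T [ 0.69  0.28 -0.02] w 60.1 yaw -9.7 q [-0.2   0.47  0.63  1.9  -0.36  0.89  0.44]
```

Call:
servo_tool(
  commands=[
    {"jaw": 0.4,"dx": 0,"dy": 0,"dz": 0,"turn": 1.5},
    {"jaw": 0.4,"dx": 0,"dy": 0,"dz": 0,"turn": 1.5},
  ],
)

```text
time: 5.28
ee_pos: [519.3, -192.3, 309.5]
tcp_rot: [0.747, 0.665, 0.0, 0.0]
force: [-1.6, 4.2, 7.1]
gripper_width: 59.8
```

```bash
python3 st.py
```

```text
5.28 [ 519.3 -192.3  309.5] F [-1.6  4.2  7.1] T [ 0.6   0.35 -0.07] w 59.8 yaw -6.7 q [-0.19  0.47  0.62  1.89 -0.35  0.89  0.49]
```

Call:
servo_tool(
  commands=[
    {"jaw": 0.4,"dx": 0,"dy": 0,"dz": 0,"turn": 1.5},
    {"jaw": 0.4,"dx": 0,"dy": 0,"dz": 0,"turn": 1.5},
  ],
)

```text
time: 5.45
ee_pos: [519.3, -192.3, 309.6]
tcp_rot: [0.729, 0.684, 0.0, 0.0]
force: [-0.9, 3.4, 6.1]
gripper_width: 59.9
```

```bash
python3 st.py; python3 - <<'E'
from h import *
im=bot.capture("wrist");cv2.imwrite("pics/w4.png",im[:,:,::-1])
E
```

```text
5.45 [ 519.3 -192.3  309.6] F [-0.9  3.4  6.1] T [ 0.71  0.36 -0.08] w 59.9 yaw -3.7 q [-0.18  0.47  0.61  1.89 -0.34  0.88  0.53]
```

View pics/w4.png

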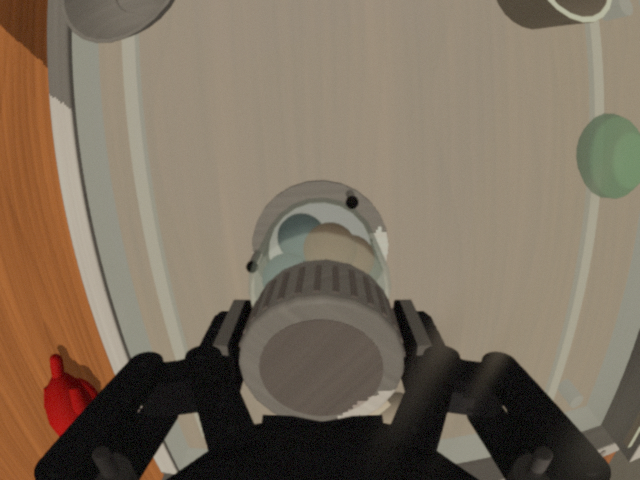

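The tool has turned 16.6° anticlockwise with only 0.08 N m of moment, and the flutes turn with the jaws. Anticlockwise is therefore the loosening way, so I continue that way.

Call:
servo_tool(
  commands=[
    {"jaw": 0.4,"dx": 0,"dy": 0,"dz": 0,"turn": 2},
    {"jaw": 0.4,"dx": 0,"dy": 0,"dz": 0,"turn": 2},
    {"jaw": 0.4,"dx": 0,"dy": 0,"dz": 0,"turn": 2},
    {"jaw": 0.4,"dx": 0,"dy": 0,"dz": 0,"turn": 2},
    {"jaw": 0.4,"dx": 0,"dy": 0,"dz": 0,"turn": 2},
    {"jaw": 0.4,"dx": 0,"dy": 0,"dz": 0,"turn": 2},
    {"jaw": 0.4,"dx": 0,"dy": 0,"dz": 0,"turn": 2},
  ],
)

```text
time: 6.08
ee_pos: [519.2, -192.4, 309.5]
tcp_rot: [0.641, 0.768, 0.0, -0.0]
force: [-2.7, 4.5, 7.6]
gripper_width: 60.2
```

```bash
python3 st.py
```

```text
6.08 [ 519.2 -192.4  309.5] F [-2.7  4.5  7.6] T [ 0.74  0.84 -0.08] w 60.2 yaw 10.3 q [-0.14  0.45  0.55  1.89 -0.3   0.88  0.75]
```

Call:
servo_tool(
  commands=[
    {"jaw": 0.4,"dx": 0,"dy": 0,"dz": 0,"turn": 2},
    {"jaw": 0.4,"dx": 0,"dy": 0,"dz": 0,"turn": 2},
    {"jaw": 0.4,"dx": 0,"dy": 0,"dz": 0,"turn": 2},
    {"jaw": 0.4,"dx": 0,"dy": 0,"dz": 0,"turn": 2},
    {"jaw": 0.4,"dx": 0,"dy": 0,"dz": 0,"turn": 2},
    {"jaw": 0.4,"dx": 0,"dy": 0,"dz": 0,"turn": 2},
    {"jaw": 0.4,"dx": 0,"dy": 0,"dz": 0,"turn": 2},
  ],
)

```text
time: 6.67
ee_pos: [518.7, -192.5, 309.5]
tcp_rot: [0.542, 0.84, 0.0, -0.001]
force: [-7.9, 4.4, 12.3]
gripper_width: 59.7
```

```bash
python3 st.py; python3 - <<'E'
from h import *
im=bot.capture("wrist");cv2.imwrite("pics/w5.png",im[:,:,::-1])
E
```

```text
6.67 [ 518.7 -192.5  309.5] F [-7.9  4.4 12.3] T [ 0.69  1.85 -0.14] w 59.7 yaw 24.3 q [-0.09  0.44  0.49  1.89 -0.27  0.87  0.96]
```

View pics/w5.png

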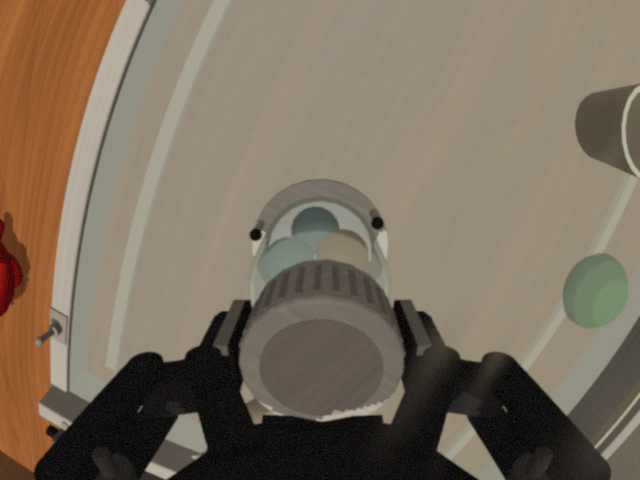

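No slip so far: the flutes look the same relative to the jaws at 44.6° total. Fx has grown to −8 N, so I give way slightly in −x and keep turning to about 61°.

Call:
servo_tool(
  commands=[
    {"jaw": 0.4,"dx": -0.0005,"dy": 0.0003,"dz": 0,"turn": 2},
    {"jaw": 0.4,"dx": -0.0005,"dy": 0,"dz": 0,"turn": 2},
    {"jaw": 0.4,"dx": 0,"dy": 0,"dz": 0,"turn": 2},
    {"jaw": 0.4,"dx": 0,"dy": 0,"dz": 0,"turn": 2},
  ],
)

```text
time: 7.05
ee_pos: [517.9, -192.2, 309.5]
tcp_rot: [0.482, 0.876, 0.0, -0.0]
force: [-4.1, 1.6, 8.4]
gripper_width: 60.1
```

```bash
python3 st.py
```

```text
7.05 [ 517.9 -192.2  309.5] F [-4.1  1.6  8.4] T [ 0.41  1.1  -0.14] w 60.1 yaw 32.3 q [-0.07  0.43  0.46  1.89 -0.25  0.87  1.08]
```

Call:
servo_tool(
  commands=[
    {"jaw": 0.4,"dx": 0,"dy": 0,"dz": 0,"turn": 2},
    {"jaw": 0.4,"dx": 0,"dy": 0,"dz": 0,"turn": 2},
    {"jaw": 0.4,"dx": 0,"dy": 0,"dz": 0,"turn": 2},
    {"jaw": 0.4,"dx": 0,"dy": 0,"dz": 0,"turn": 2},
    {"jaw": 0.4,"dx": 0,"dy": 0,"dz": 0,"turn": 0},
  ],
)

```text
time: 7.47
ee_pos: [517.9, -192.4, 309.5]
tcp_rot: [0.42, 0.908, 0.0, -0.0]
force: [-3.8, 1.2, 6.7]
gripper_width: 59.4
```

```bash
python3 st.py
```

```text
7.47 [ 517.9 -192.4  309.5] F [-3.8  1.2  6.7] T [ 0.17  0.81 -0.05] w 59.4 yaw 40.4 q [-0.04  0.43  0.43  1.89 -0.23  0.87  1.21]
```

60.7° turned with negligible moment, which is past the 55° needed. Trying a slow lift with a slightly firmer grip.

Call:
servo_tool(
  commands=[
    {"jaw": 0.4,"dx": 0,"dy": 0,"dz": 0,"turn": 0},
    {"jaw": 0.4,"dx": 0,"dy": 0,"dz": 0.001,"turn": 0},
    {"jaw": 0.4,"dx": 0,"dy": 0,"dz": 0.001,"turn": 0},
    {"jaw": 0.4,"dx": 0,"dy": 0,"dz": 0.001,"turn": 0},
    {"jaw": 0.4,"dx": 0,"dy": 0,"dz": 0.001,"turn": 0},
  ],
  newtons=40,
)

```text
time: 7.88
ee_pos: [517.9, -192.3, 313.1]
tcp_rot: [0.421, 0.907, -0.0, -0.0]
force: [-2.2, -1.8, -2.4]
gripper_width: 59.7
```

```bash
python3 st.py
```

```text
7.88 [ 517.9 -192.3  313.1] F [-2.2 -1.8 -2.4] T [-0.26  0.48 -0.04] w 59.7 yaw 40.2 q [-0.05  0.42  0.43  1.89 -0.23  0.87  1.2 ]
```

The cap rises freely (−2.4 N, well under any snag). Continuing straight up.

Call:
servo_tool(
  commands=[
    {"jaw": 0.4,"dx": 0,"dy": 0,"dz": 0.003,"turn": 0},
    {"jaw": 0.4,"dx": 0,"dy": 0,"dz": 0.003,"turn": 0},
    {"jaw": 0.4,"dx": 0,"dy": 0,"dz": 0.003,"turn": 0},
    {"jaw": 0.4,"dx": 0,"dy": 0,"dz": 0.003,"turn": 0},
    {"jaw": 0.4,"dx": 0,"dy": 0,"dz": 0.003,"turn": 0},
  ],
)

```text
time: 8.3
ee_pos: [518.3, -192.1, 328.7]
tcp_rot: [0.421, 0.907, 0.0, 0.0]
force: [1.2, -1.2, -0.2]
gripper_width: 59.7
```

```bash
python3 st.py
```

```text
8.3 [ 518.3 -192.1  328.7] F [ 1.2 -1.2 -0.2] T [-0.03  0.02 -0.  ] w 59.7 yaw 40.1 q [-0.05  0.4   0.44  1.88 -0.22  0.9   1.19]
```

Call:
servo_tool(
  commands=[
    {"jaw": 0.4,"dx": 0,"dy": 0,"dz": 0.008,"turn": 0},
    {"jaw": 0.4,"dx": 0,"dy": 0,"dz": 0.01,"turn": 0},
    {"jaw": 0.4,"dx": 0,"dy": 0,"dz": 0.01,"turn": 0},
    {"jaw": 0.4,"dx": 0,"dy": 0,"dz": 0.01,"turn": 0},
    {"jaw": 0.4,"dx": 0,"dy": 0,"dz": 0.01,"turn": 0},
    {"jaw": 0.4,"dx": 0,"dy": 0,"dz": 0.01,"turn": 0},
    {"jaw": 0.4,"dx": 0,"dy": 0,"dz": 0.01,"turn": 0},
    {"jaw": 0.4,"dx": 0,"dy": 0,"dz": 0.01,"turn": 0},
    {"jaw": 0.4,"dx": 0,"dy": 0,"dz": 0.006,"turn": 0},
    {"jaw": 0.4,"dx": 0,"dy": 0,"dz": 0.001,"turn": 0},
  ],
)

```text
time: 9.13
ee_pos: [518.2, -192.4, 414.5]
tcp_rot: [0.422, 0.907, 0.0, 0.001]
force: [0.6, -0.3, 0.6]
gripper_width: 59.7
```

Call:
servo_tool(
  commands=[
    {"jaw": 0.4,"dx": 0,"dy": 0,"dz": 0,"turn": 0},
    {"jaw": 0.4,"dx": 0,"dy": 0,"dz": 0,"turn": 0},
    {"jaw": 0.4,"dx": 0,"dy": 0,"dz": 0,"turn": 0},
    {"jaw": 0.4,"dx": 0,"dy": 0,"dz": 0,"turn": 0},
  ],
)

```text
time: 9.47
ee_pos: [518.1, -192.2, 412.7]
tcp_rot: [0.422, 0.907, -0.0, -0.0]
force: [-0.4, 0.7, -0.5]
gripper_width: 59.5
```

```bash
python3 st.py; python3 - <<'E'
from h import *
a=bot.capture("wrist");b=bot.capture("scene");t=bot.capture("top")
cv2.imwrite("pics/w6.png",a[:,:,::-1])
cv2.imwrite("pics/t6.png",t[:,:,::-1])
cv2.imwrite("pics/s6.png",cv2.resize(b[140:300,150:350,::-1],None,fx=3.5,fy=3.5,interpolation=cv2.INTER_CUBIC))
E
```

```text
9.47 [ 518.1 -192.2  412.7] F [-0.4  0.7 -0.5] T [0.03 0.01 0.01] w 59.5 yaw 40.1 q [-0.09  0.3   0.47  1.8  -0.15  1.08  1.14]
```

View pics/w6.png

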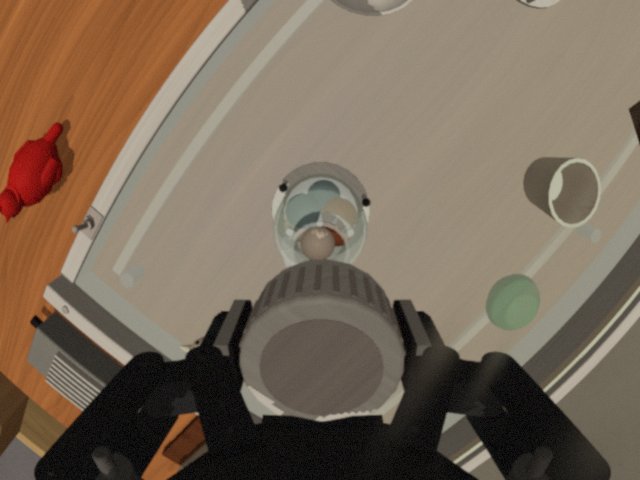

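View pics/s6.png

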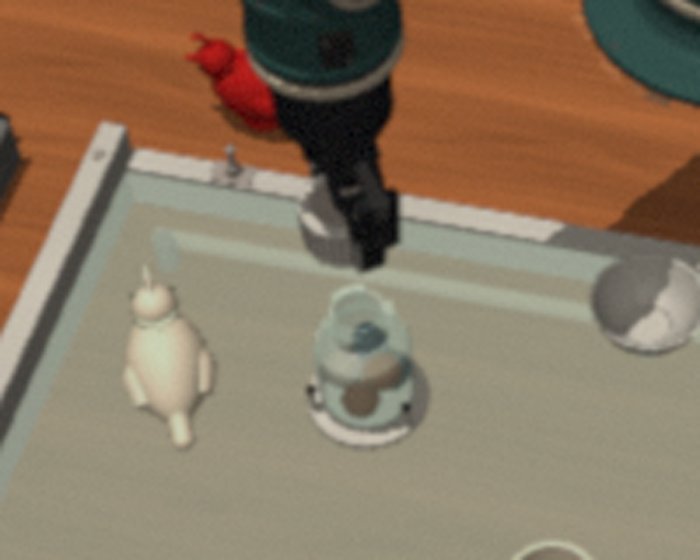

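The wrist view shows the cap still in the jaws at the same place, (360, 322), and level. The scene crop shows the jar beside the quail open, its rim at (295, 362), with the cap held above it. The quail and bowl haven't moved. Cap lift is about 103 mm, so its lower edge is roughly 89 mm above the rim. Handing in.

```bash
python3 -c "
from plant import bot
print(bot.sign_off())"
```

```text
the job is handed in; nothing more can be done
None
```

The cap is off the jar beside the white quail. The arm holds it level, with its lower edge about 89 mm above the open rim, worked out from the roughly 103 mm I raised it.

- **Turning:** I tried anticlockwise first and met no stop. I stopped at about 61°, with a twist of at most 0.14 N m. The flutes stayed in the same place in the jaws, so the cap turned with them.
- **Lifting:** It came up freely, and the arm was still when I handed in at 9.6 s. The grip is set to 40 N with 59.5 mm between the fingers.
- **Last checks:** The wrist and scene pictures show the jar open, the cap held above it, and the quail and bowl where they were. I saved a last top picture but did not look at it. I did not re-check the other jar, vase, cup, box or paperweight one by one; the arm never went near them low down.
- **Small disagreements:** My estimates of the cap's centre from the different cameras differed by 1 to 3 mm. A sideways rub of about 8 N midway through the turn eased when I shifted about 1 mm.

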